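# Make up a coarse and a fine grinding kit

### The arm

A 6-joint arm with a two-finger parallel gripper is mounted at the origin on a cart in front of the work surface, level with it; the furniture and walls round the work are solid. World frame = base frame: x ahead of the robot, y to its left, z up, the work surface at z = 0. Lengths are in mm, angles in degrees, forces in N, time in s.
With the tool pointing down it reaches from about 300 to 850 mm from the base axis. Payload 4.2 kg.
Tool frame: the origin (TCP) lies between the finger pads; the fingertips stand 22 mm ahead of it and the grasp point (between the pads) lies 3 mm ahead of it; z points along the fingers, y is the direction in which the jaws open and shut (so a half turn about z gives the same grasp; the last joint's range is limited). The gripper opens to 91 mm and grips with 3 to 60 N. Pads are 32 mm wide; open, the fingers measure 118 mm over their backs; the gripper's body (76 mm by 178 mm) begins 60 mm behind the grasp point.
Start: joints at [-65.947, 18.312, 89.639, -0, 72.044, -1.146], TCP at [244.816, -520.294, 235.976] pointing down, gripper open.
Joint ranges: [-177.97, 177.97], [-48.28, 115.42], [12.27, 149.76], [-77.06, 257.06], [2.81, 150.46], [-146.56, 146.56]. Speed limits (degrees/s): [147.25, 147.25, 180, 180, 180, 180].

### API

Orientations are given as [roll, pitch, yaw] about the fixed x, y, z axes, in that order (R = Rz(yaw) Ry(pitch) Rx(roll)).
In Python, from workcell import * gives the robot as it stands.
- The arm moves only by the shell command python3 -m jog 'ROWS' [OPENING] [FORCE]. ROWS is text: rows parted by semicolons, each of 6 numbers parted by spaces: the shift along the tool's x, y, z in units of 0.5 m (1.0 is 0.5 m), then the turn, a rotation vector about the tool's x, y, z in units of pi/2 rad (1.0 is pi/2 rad). A call has 1 to 20 rows; each row is the pose to reach, as a shift and turn from the pose measured when the call began, along the tool's axes at that moment; what a row does not reach only later rows make up. A row lasts 1/12 s, in which the tool goes at most 41.7 mm and 7.16 degrees, less where a joint would pass 70% of its speed; a pose out of reach is approached as far as the arm can. A call with a number of a shift or a turn outside -1 to 1 is refused whole. A call with a gripper value outside its range is refused whole. OPENING is the opening, from -1 (shut) to 1 (fully open), set as the call begins (- or left out, the last holds). The fingers move at their own pace and stop on an object; FORCE is the grip in N (left out, the last holds). Time passes only in rows, so rows that repeat a pose let the fingers close. It gives the time, the measured TCP pose, the force and the opening at its end, in the units of the state.
- state(): the state, without advancing time (a new reading comes with each control period).
- grab_frame(name): name is "scene" or "top" or "wrist"; returns the picture (384x512x3 uint8, red, green, blue); there is no depth.
- calibration(name): a dict with "mtx" (3x3 intrinsics, pixels), "rvec" (rotation vector, rad) and "tvec" (3), from world to camera coordinates, as OpenCV has them. Camera axes: x right, y down, z forward; pixel columns grow to the right and rows downward; lengths in mm; the calibration is good to about 2 mm. A picture is of the moment at which its call begins: read the wrist's pose just before it. calibration takes no time and is no camera call; for the wrist camera it gives the pose at the moment of the call.
- job_done(): hands the job in, once; it reports no verdict.
Trained networks look in the newest picture that a camera, given by its name, has taken for a name from the list of things; names that differ only in an ending like _2 or _b are one class to them, and where a whole thing is asked for, a point or a joint stands for the part that bears it (a point fixed in the world has none). Each returns a list of dicts, best first, with "confidence" (0 to 1); they miss things now and then, are a little off and sometimes report something else, mostly with a low value. They report only what shows in the picture. A call takes as long as a camera call.
- spot_in(query, camera): "rect" ([left, top, right, bottom] in pixels, round what is visible of it).
- tip_of(query, camera): "location" ([column, row] in pixels: a listed point, or the origin of a listed thing).
The state is a dict: "time_s": time; "qpos": joint angles; "qvel": joint speeds; "effort": joint torques, N m; "ee_pos": TCP position; "ee_rot": TCP orientation; "force": force on the tool from outside, world axes, zero at the start; "torque": the same for the moment, N m; "gripper_width": finger opening in mm.
Only numpy, scipy, OpenCV 4.12 (cv2) and the standard library are available. Lean on these libraries where they do the work, as an engineer would, in place of code of your own. Each camera call takes 0.05 s, during which the arm holds its last target. There are 200 camera calls.

### The job

Make up the two grinding kits for the mortar test: in the tray with one pocket the coarse kit, which breaks up the whole cube (four-bladed rotor on the keyed post, mortar cube in the pocket), and in the tray with two pockets the fine kit, which regrinds the crushed sample (toothed-disc rotor on the keyed post, amber dropper bottle of grinding aid in the square pocket, capped vial of sample in the round one). Seat each rotor fully home on its collar, with its slot over the key, stand the bottle and vial upright without ever tipping them over, and do not push the rubber bung or the tape roll out of place.

Things in the scene. Friction and masses are not known exactly. Their poses are not given: they have to be found in the camera images.
- blade_rotor_mid (a point): Rotor with four short pitched steel blades at its foot (to 37 mm from the axis, 4-14 mm up), about 160 g, standing on the bench. Hub: upright sleeve 38 mm across, 46 tall, 20 mm through bore; grip it above the blades. A slot 9.5 mm wide cuts the hub wall, full height, on the rotor's -y side. Point: on the axis, half-way up (23 mm above the foot); z up.
- disc_rotor_mid (a point): Rotor with a flat steel disc at its foot, twelve small teeth round the rim (to 37 mm from the axis, up to 14 mm high), about 160 g. Hub as on the four-bladed rotor: 38 mm across, 46 tall, 20 mm through bore, slot 9.5 mm wide through the wall on the rotor's -y side; grip the hub above the disc. Point: on the axis, half-way up (23 mm above the foot); z up.
- cube_mid (a point): Grey mortar cube, 28 mm each way, about 45 g, standing loose among the stock in front of the robot. The point is its centre, 14 mm up; x, y along two of its sides, z up.
- vial_mid (a point): Small round glass sample vial of grey powder with a white screw cap, 25 mm across (up to 48 mm high; the cap above, 22 mm across), 53 mm tall, 24 g. The point is on its axis, half-way up (26.5 mm above its foot); z up.
- bottle_mid (a point): Amber dropper bottle with a black rubber bulb, 96 mm tall, 55 g: glass body 31 mm across up to 62 mm, neck and bulb above it about 20 mm across. The point is on its axis, half-way up (48 mm above its foot, on the glass body); z up.
- coarse_tray: One-pocket tray, fixed: grey block 92x150 mm on a plate 102x160. Origin: centre of underside; y lengthwise. Block top 18 mm up, square pocket 44 at (x,y)=(0,46), 8 deep. Post 16 mm across at (0,-28), coned top 59 up, on a collar with its top (rotor seat) 21 up; key fin 6 wide to its -y side, 16 from the axis, top 46 up. A rotor parallel to the tray drops home, else stops on the key.
- fine_tray: Two-pocket tray, fixed: grey block 116x156 mm on a plate 126x166. Origin: centre of underside; y lengthwise. Block top 18 mm up; pockets 8 deep: square 46 mm at (x,y)=(-30,44), round 40 mm across at (30,44). Post, collar (seat 21 mm up) and key to its -y side exactly as on the one-pocket tray, but the post is at (0,-30). Play of a rotor: 2 mm round the post, 1.7 each side of the key.
- bung: Red tapered rubber bung, 31 mm across, 26 mm tall, standing loose on the bench among the stock; a bystander to be left where it stands. Origin: centre of its underside.
- masking_tape: Roll of masking tape lying flat, 66 mm across, 19 mm high, loose on the bench among the stock; a bystander to be left where it lies. Origin: centre of its underside.

How it is judged:
By the outcome, as a careful person would: the job done as asked, in the order asked, and still so for the second after the job is handed in, with the robot touching nothing.
It also fails if it takes over 144 s, if anything falls off the work surface, if the arm or the gripper's body presses on something with over 40 N, if the wrist force passes 120 N, or if a joint passes its speed limit or range.

## Working session

There is one attempt and no reset: what is moved stays moved. The work goes in short steps, Python scripts to look and compute and a shell command to move; the robot and the scene stay as the last step left them, time stands still between calls to the robot, and variables do not carry over. Pictures are saved under pics/ and viewed, about 12 in all and at most 16, crops included, and the job is handed in when it is done.

```bash
ls; mkdir -p pics
python3 - <<'E'
from workcell import *
import cv2,numpy as np
s=state();print({k:s[k] for k in('time_s','ee_pos','ee_rot','gripper_width','force')})
for c in('scene','top'):
    im=grab_frame(c);cv2.imwrite(f'pics/{c}0.png',im[:,:,::-1])
    K=calibration(c);print(c,K)
    for q in ['blade_rotor_mid','disc_rotor_mid','cube_mid','vial_mid','bottle_mid','coarse_tray','fine_tray','bung','masking_tape']:
        print(q,[(np.round(d['location']).tolist(),round(d['confidence'],2)) for d in tip_of(q,c)[:3]])
E
```

```text
pics
{'time_s': 0.0, 'ee_pos': array([ 244.61927082, -519.87933129,  235.14824863]), 'ee_rot': array([-1.79903441e+02, -1.33658714e-03,  2.51977593e+01]), 'gripper_width': 91.04966465077388, 'force': array([ 0.3636181 ,  0.17887373, -0.26163058])}
scene {'mtx': array([[378.93052897,   0.        , 256.73290986],
       [  0.        , 378.93052897, 189.14289328],
       [  0.        ,   0.        ,   1.        ]]), 'rvec': array([ 1.01940368, -2.49147709,  0.9466919 ]), 'tvec': array([408.05822129, 332.66794373, 637.65055217])}
blade_rotor_mid [([329.0, 206.0], 0.83)]
disc_rotor_mid [([268.0, 164.0], 0.86)]
cube_mid [([267.0, 254.0], 0.58)]
vial_mid [([205.0, 210.0], 0.55)]
bottle_mid [([275.0, 200.0], 0.81)]
coarse_tray [([361.0, 162.0], 0.57)]
fine_tray [([189.0, 304.0], 0.69)]
bung [([297.0, 184.0], 0.42), ([269.0, 164.0], 0.33)]
masking_tape [([234.0, 246.0], 0.94)]
top {'mtx': array([[447.98589969,   0.        , 255.69743853],
       [  0.        , 447.98589969, 189.82875129],
       [  0.        ,   0.        ,   1.        ]]), 'rvec': array([ 2.22517278, -2.18149277,  0.06161515]), 'tvec': array([ -25.84075902,  533.27715426, 1361.42263755])}
blade_rotor_mid [([282.0, 226.0], 0.48)]
disc_rotor_mid [([286.0, 156.0], 0.65)]
cube_mid [([219.0, 213.0], 0.6)]
vial_mid [([216.0, 153.0], 0.49), ([287.0, 190.0], 0.37)]
bottle_mid [([255.0, 188.0], 0.49), ([214.0, 155.0], 0.22)]
coarse_tray [([350.0, 209.0], 0.82)]
fine_tray [([164.0, 202.0], 0.63)]
bung [([288.0, 189.0], 0.49), ([280.0, 222.0], 0.38)]
masking_tape [([211.0, 192.0], 0.65), ([254.0, 190.0], 0.55)]
```

```bash
cat > h.py <<'E'
from workcell import *
import cv2,numpy as np
from scipy.spatial.transform import Rotation as R
def ray(c,uv,z,K=None):
    K=K or calibration(c);Rm=cv2.Rodrigues(np.array(K['rvec']))[0];t=np.array(K['tvec']).ravel()
    C=-Rm.T@t;d=Rm.T@np.linalg.inv(K['mtx'])@np.array([uv[0],uv[1],1.]);return C+d*(z-C[2])/d[2]
def proj(c,p,K=None):
    K=K or calibration(c);return cv2.projectPoints(np.array(p,float).reshape(-1,3),np.array(K['rvec']),np.array(K['tvec']),K['mtx'],None)[0].reshape(-1,2)
def rel(pos,yaw):
    "tool-frame shift/turn units from the present pose to pos with tool down at yaw (deg)"
    s=state();R0=R.from_euler('xyz',s['ee_rot'],degrees=True);R1=R.from_euler('xyz',[180,0,yaw],degrees=True)
    return np.round(np.r_[R0.inv().apply(np.array(pos)-s['ee_pos'])/500,(R0.inv()*R1).as_rotvec()/(np.pi/2)],4)
E
python3 - <<'E'
from h import *
P={'blade':(23,(329,206),(282,226)),'disc':(23,(268,164),(286,156)),'cube':(14,(267,254),(219,213)),'vial':(26.5,(205,210),(216,153)),'bottle':(48,(275,200),(255,188)),'coarse':(0,(361,162),(350,209)),'fine':(0,(189,304),(164,202)),'bung':(0,(297,184),(288,189)),'tape':(0,(234,246),(211,192))}
for k,(z,a,b) in P.items(): print(k,ray('scene',a,z).round(),ray('top',b,z).round())
a=cv2.imread('pics/top0.png')[110:270,110:400];cv2.imwrite('pics/topc.png',cv2.resize(a,None,fx=2.75,fy=2.75,interpolation=2))
a=cv2.imread('pics/scene0.png')[110:384,100:450];cv2.imwrite('pics/scenec.png',cv2.resize(a,None,fx=2.18,fy=2.18,interpolation=2))
E
```

```text
blade [437. -98.  23.] [425. -97.  23.]
disc [ 635. -101.   23.] [ 638. -106.   23.]
cube [454.  91.  14.] [461.  95.  14.]
vial [632. 111.  26.] [643. 108.  26.]
bottle [525.  -9.  48.] [537. -13.  48.]
coarse [ 479. -294.    0.] [ 481. -308.    0.]
fine [491. 275.   0.] [491. 267.   0.]
bung [ 548. -117.    0.] [ 539. -115.    0.]
tape [526. 121.  -0.] [525. 123.   0.]
```

View pics/topc.png

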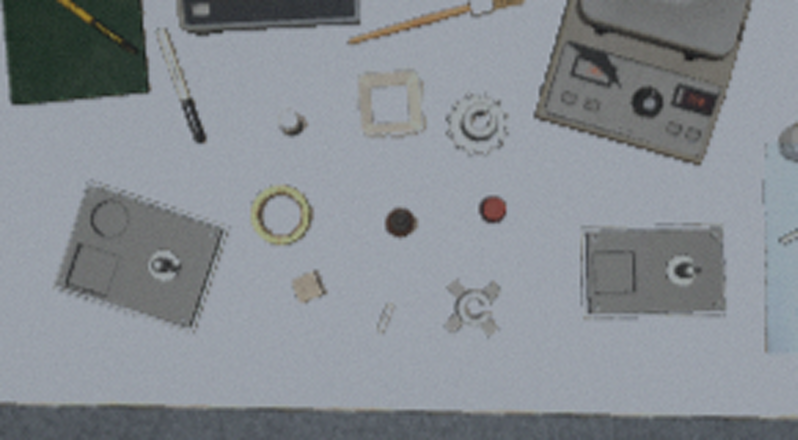

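View pics/scenec.png

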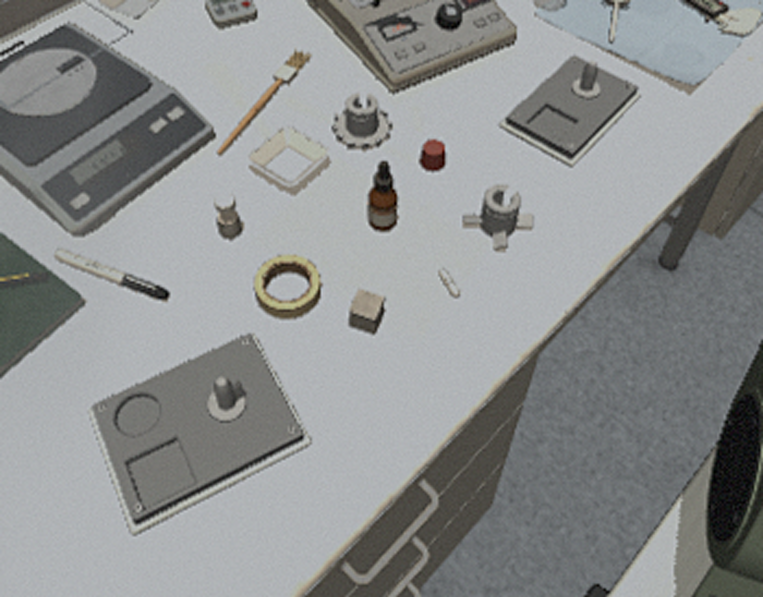

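The top view shows the coarse tray at right (square, yaw about 0) and the fine tray at left, yaw about -19°. The blade rotor is at (475,305), the disc rotor at (478,123) and the bottle at (400,222). The cube is at (309,287), the vial at (292,122), the bung at (492,209) and the tape at (282,214). These agree with the network hits. Next I'll look closer with the wrist camera.

Run:
```python
from h import *
K=calibration('wrist');Rm=cv2.Rodrigues(np.array(K['rvec']))[0];s=state()
C=-Rm.T@np.array(K['tvec']).ravel();R0=R.from_euler('xyz',s['ee_rot'],degrees=True)
print('cam in tool',R0.inv().apply(C-s['ee_pos']),'axes',(R0.inv().as_matrix()@Rm.T).round(2),K['mtx'][0,0])
print(rel([490,-200,300],90))
```

```text
cam in tool [  81.57038518    0.6539342  -148.75246435] axes [[ 0.   -0.96 -0.29]
 [ 1.    0.    0.  ]
 [-0.   -0.29  0.96]] 293.1408838429559
[ 7.165e-01 -3.708e-01 -1.281e-01  0.000e+00  1.000e-04 -7.200e-01]
```

```bash
T=".716 -.37 .03 0 0 -.72"; python3 -m jog '.716 -.37 .03 0 0 -.72;.716 -.37 .03 0 0 -.72;.716 -.37 .03 0 0 -.72;.716 -.37 .03 0 0 -.72;.716 -.37 .03 0 0 -.72;.716 -.37 .03 0 0 -.72;.716 -.37 .03 0 0 -.72;.716 -.37 .03 0 0 -.72;.716 -.37 .03 0 0 -.72;.716 -.37 .03 0 0 -.72;.716 -.37 .03 0 0 -.72;.716 -.37 .03 0 0 -.72;.716 -.37 .03 0 0 -.72;.716 -.37 .03 0 0 -.72;.716 -.37 .03 0 0 -.72'
python3 - <<'E'
from h import *
s=state();print(s['ee_pos'],s['ee_rot'])
K=calibration('wrist');im=grab_frame('wrist');np.save('pics/w1.npy',im)
import pickle;pickle.dump(K,open('pics/w1.pkl','wb'))
for q,z in [('blade_rotor_mid',23),('disc_rotor_mid',23),('coarse_tray',0),('bung',0),('bottle_mid',48),('cube_mid',14)]:
    print(q,[(np.round(d['location']).tolist(),round(d['confidence'],2),ray('wrist',d['location'],z,K).round(1)) for d in tip_of(q,'wrist')[:2]])
cv2.imwrite('pics/w1.png',cv2.resize(im[:,:,::-1],None,fx=1.5,fy=1.5,interpolation=2))
E
```

```text
time_s: 2.25
ee_pos: [489.3, -201.6, 221.1]
ee_rot: [-180.0, 0.0, 89.9]
force: [-0.0, -0.2, -0.3]
gripper_width: 91.5
[ 489.26183965 -201.62992226  221.0776001 ] [-1.79997431e+02  2.27103101e-02  8.98807366e+01]
blade_rotor_mid [([208.0, 80.0], 0.7, array([439.4, -99.1,  23. ]))]
disc_rotor_mid []
coarse_tray [([248.0, 235.0], 0.82, array([ 482.2, -299.5,    0. ]))]
bung [([305.0, 96.0], 0.61, array([ 551.1, -115.3,    0. ]))]
bottle_mid [([211.0, 78.0], 0.17, array([445.7, -98. ,  48. ]))]
cube_mid []
```

View pics/w1.png

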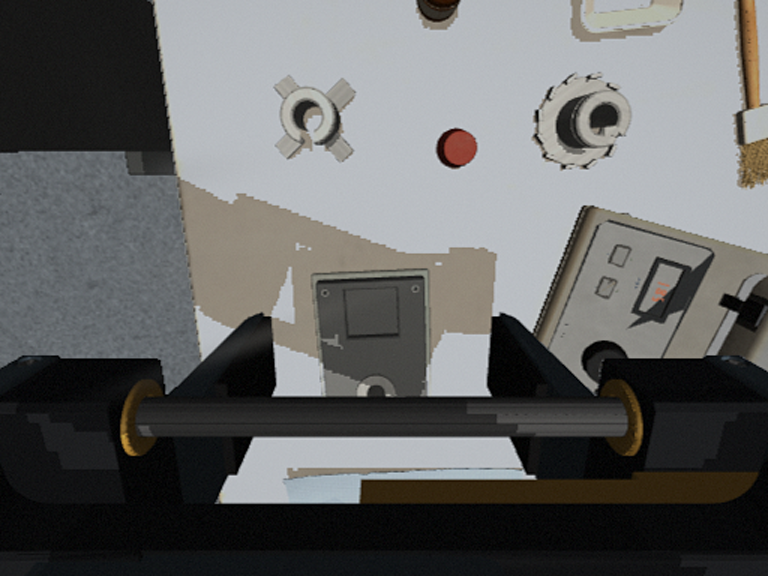

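The wrist view shows the blade rotor at (310,115) with its slot pointing down the picture (about -y). The coarse tray's pocket is at (371,312) and its post at (376,388). Now closer to the rotor.

```bash
python3 -m jog '.04 .098 .22 0 0 0;.04 .098 .22 0 0 0;.04 .098 .22 0 0 0;.04 .098 .22 0 0 0;.04 .098 .22 0 0 0;.04 .098 .22 0 0 0;.04 .098 .22 0 0 0'
python3 - <<'E'
from h import *
import pickle
K1=pickle.load(open('pics/w1.pkl','rb'))
for p in [(345,288),(398,287),(345,338),(398,336)]: print('pocket',ray('wrist',np.array(p)/1.5,18,K1).round(1))
for p in [(313,271),(428,268)]: print('plate',ray('wrist',np.array(p)/1.5,4,K1).round(1))
K=calibration('wrist');im=grab_frame('wrist')
pickle.dump(K,open('pics/w2.pkl','wb'))
for q,z in [('blade_rotor_mid',23)]:
    for d in tip_of(q,'wrist')[:2]: print(q,np.round(d['location']),d['confidence'],ray('wrist',d['location'],z,K).round(1))
u=proj('wrist',[440,-99,46],K)[0].astype(int);print(u)
x0,y0=max(u[0]-75,0),max(u[1]-75,0);print(x0,y0)
cv2.imwrite('pics/w2.png',cv2.resize(im[y0:y0+140,x0:x0+150,::-1],None,fx=4,fy=4,interpolation=2))
E
```

```text
time_s: 3.18
ee_pos: [539.6, -181.6, 113.3]
ee_rot: [179.8, 0.1, 89.9]
force: [-0.3, -0.5, 0.0]
gripper_width: 91.2
pocket [ 459.7 -231.    18. ]
pocket [ 504.1 -230.2   18. ]
pocket [ 458.6 -276.5   18. ]
pocket [ 504.6 -274.7   18. ]
plate [ 431.3 -220.     4. ]
plate [ 530.3 -217.5    4. ]
blade_rotor_mid [125.  96.] 0.77 [440.3 -97.1  23. ]
[111  97]
36 22
```

View pics/w2.png

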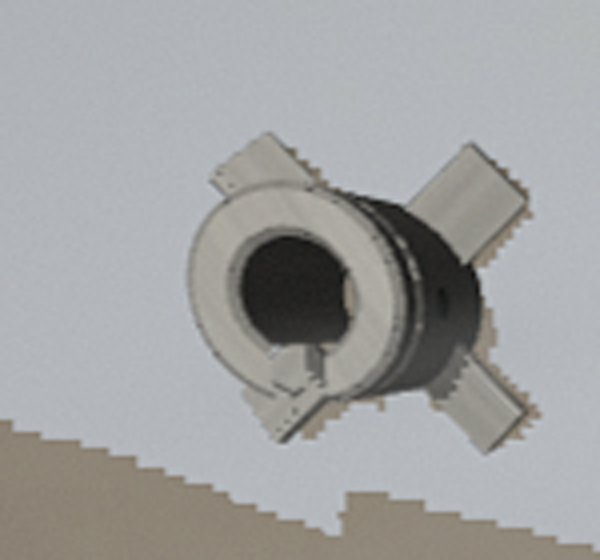

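Slip of sign: I moved +x rather than -x, but the rotor shows well. The hub's top ring is centred at (297,290) and the slot at (297,370), so it points straight down the picture.

Run:
```python
from h import *
import pickle
K=pickle.load(open('pics/w2.pkl','rb'))
f=lambda p,z:ray('wrist',(36+p[0]/4,22+p[1]/4),z,K)
c=f((297,290),46);a=f((297.5,372),46);print(c,a,np.degrees(np.arctan2(a[0]-c[0],-(a[1]-c[1]))))
# blades tips (foot z~9)
b=[f(p,10) for p in [(268,132),(211,180),(471,142),(530,203),(487,452),(528,408),(283,440),(247,398)]]
b=np.array(b).reshape(4,2,3).mean(1);print(b.round(1),np.degrees(np.arctan2(b[:,1]-b[:,1].mean(),b[:,0]-b[:,0].mean())),b.mean(0))
print(rel([c[0],c[1],130],90))
```

```text
[439.68266969 -96.71081089  46.        ] [ 437.79868153 -110.65091982   46.        ] -7.6968172699100155
[[ 415.2  -70.9   10. ]
 [ 466.7  -73.9   10. ]
 [ 463.4 -124.3   10. ]
 [ 412.7 -122.    10. ]] [ 132.03774265   41.33579643  -47.96537804 -137.89543069] [439.5091992  -97.76398846  10.        ]
[ 0.1693 -0.1995 -0.0345  0.0024  0.001  -0.0008]
```

```bash
python3 -m jog '.014 -.2 .02 0 0 0;.014 -.2 .02 0 0 0;.014 -.2 .02 0 0 0;.014 -.2 .02 0 0 0;.014 -.2 .02 0 0 0;.014 -.2 .02 0 0 0;.014 -.2 .02 0 0 0'
python3 - <<'E'
from h import *
import pickle
K=calibration('wrist');im=grab_frame('wrist')
# rectified top view at hub-top plane z=46, 0.15 mm/px, +x right, +y up
cx,cy,h,s=439.7,-97,45,.15
P=proj('wrist',[[cx-h,cy+h,46],[cx+h,cy+h,46],[cx+h,cy-h,46],[cx-h,cy-h,46]],K).astype(np.float32)
n=int(2*h/s);M=cv2.getPerspectiveTransform(P,np.float32([[0,0],[n,0],[n,n],[0,n]]))
o=cv2.warpPerspective(im,M,(n,n),flags=cv2.INTER_CUBIC)
cv2.imwrite('pics/w3.png',o[:,:,::-1]);print(state()['ee_pos'],tip_of('blade_rotor_mid','wrist'))
E
```

```text
time_s: 3.87
ee_pos: [441.3, -175.1, 103.8]
ee_rot: [179.6, 0.2, 89.9]
force: [-0.1, -0.1, 0.1]
gripper_width: 91.1
[ 441.08299091 -174.91096309  103.4735609 ] [{'location': [249.8, 104.8], 'confidence': 0.95}]
```

View pics/w3.png

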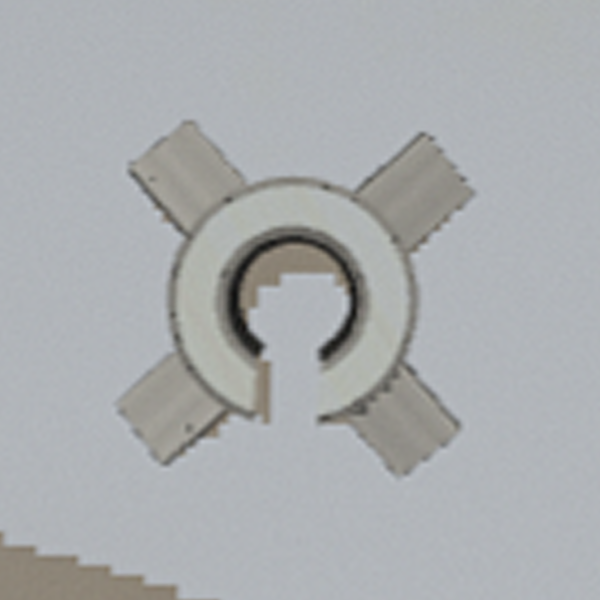

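Rectified view (0.15 mm/px): hub centred at (291,302), so about (438.4,-97.3). The slot centre at (288,390) gives a rotor yaw of about -2.5°. Going to grip at tool yaw 87.5.

Run:
```python
from h import *
print(rel([438.4,-97.3,110],87.5),rel([438.4,-97.3,39],87.5))
```

```text
[ 0.1549 -0.0049 -0.0139  0.0034  0.0013  0.0273] [ 0.1552 -0.0056  0.1281  0.0034  0.0013  0.0273]
```

```bash
python3 -m jog '.155 -.005 0 .003 .001 .027;.155 -.005 0 .003 .001 .027;.155 -.005 0 .003 .001 .027;.155 -.005 0 .003 .001 .027;.155 -.0055 .06 .003 .001 .027;.155 -.0055 .1 .003 .001 .027;.155 -.0055 .128 .003 .001 .027;.155 -.0055 .128 .003 .001 .027;.155 -.0055 .128 .003 .001 .027;.155 -.0055 .128 .003 .001 .027'
python3 -m jog '0 0 0 0 0 0;0 0 0 0 0 0;0 0 0 0 0 0;0 0 0 0 0 0;0 0 0 0 0 0;0 0 0 0 0 0;0 0 0 0 0 0;0 0 0 0 0 0' -1 30
```

```text
time_s: 4.8
ee_pos: [439.5, -98.1, 39.6]
ee_rot: [179.9, 0.0, 87.5]
force: [-0.5, -0.1, 0.2]
gripper_width: 91.2
time_s: 5.47
ee_pos: [439.4, -98.1, 39.7]
ee_rot: [179.9, 0.0, 87.5]
force: [0.2, 0.6, -0.5]
gripper_width: 41.0
```

```bash
python3 -m jog '0 0 -.05 0 0 0;0 0 -.12 0 0 0;0 0 -.2 0 0 0;-.1 .05 -.3 0 0 0;-.2 .088 -.3 0 0 -.041;-.2 .088 -.3 0 0 -.041;-.2 .088 -.3 0 0 -.041;-.2 .088 -.3 0 0 -.041;-.2 .088 -.3 0 0 -.041'
python3 - <<'E'
from h import *
import pickle
K=calibration('wrist');im=grab_frame('wrist');pickle.dump((K,im),open('pics/w4.pkl','wb'))
def rect(cx,cy,hx,hy,s,z):
    P=proj('wrist',[[cx-hx,cy+hy,z],[cx+hx,cy+hy,z],[cx+hx,cy-hy,z],[cx-hx,cy-hy,z]],K).astype(np.float32)
    w,h=int(2*hx/s),int(2*hy/s)
    return cv2.warpPerspective(im,cv2.getPerspectiveTransform(P,np.float32([[0,0],[w,0],[w,h],[0,h]])),(w,h),flags=cv2.INTER_CUBIC)
o=rect(482,-295,70,95,.35,18)
o=np.hstack([o,cv2.resize(im,(400*o.shape[0]//384*1,o.shape[0]))])[:, :800]
cv2.imwrite('pics/w4.png',o[:,:,::-1]);print(o.shape,tip_of('coarse_tray','wrist'))
for d in tip_of('coarse_tray','wrist')[:1]:print(ray('wrist',d['location'],0,K))
E
```

```text
time_s: 6.22
ee_pos: [477.6, -199.3, 188.8]
ee_rot: [-180.0, -0.0, 91.1]
force: [0.2, -0.9, -1.8]
gripper_width: 36.1
(542, 800, 3) [{'location': [255.2, 248.9], 'confidence': 0.88}]
[ 481.77056725 -300.30855815    0.        ]
```

View pics/w4.png

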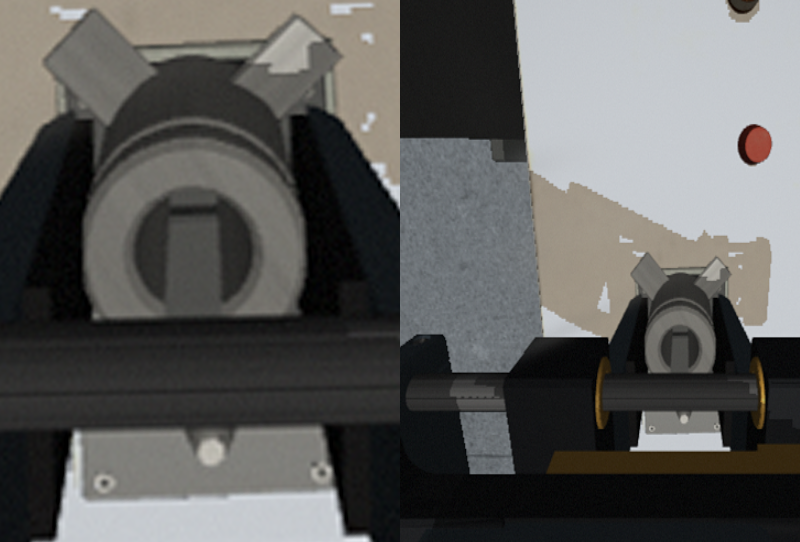

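The rotor is held upright. In the rectified panel the post tip is at (212,450) and the screws at (104,483) and (320,472). That puts the post at about (484.6,-327) and the tray yaw at about 2.2°. Next is the move above the post.

Run:
```python
from h import *
for z in(125,84,60.5):print(rel([484.6,-327.6,z],92.2))
```

```text
[-2.584e-01  8.100e-03  1.279e-01 -1.000e-04 -1.000e-04 -1.070e-02]
[-2.584e-01  8.100e-03  2.099e-01 -1.000e-04 -1.000e-04 -1.070e-02]
[-2.584e-01  8.100e-03  2.569e-01 -1.000e-04 -1.000e-04 -1.070e-02]
```

```bash
python3 -m jog '-.2584 .008 .06 0 0 -.011;-.2584 .008 .1 0 0 -.011;-.2584 .008 .128 0 0 -.011;-.2584 .008 .128 0 0 -.011;-.2584 .008 .128 0 0 -.011;-.2584 .008 .128 0 0 -.011;-.2584 .008 .128 0 0 -.011'
python3 - <<'E'
from h import *
print(rel([484.6,-327.6,92],92.2),state()['ee_pos'],state()['force'],state()['torque'])
K=calibration('wrist');im=grab_frame('wrist')
o=im[200:384,150:362,::-1];cv2.imwrite('pics/w5.png',cv2.resize(o,None,fx=3,fy=3,interpolation=2))
E
```

```text
time_s: 6.95
ee_pos: [484.7, -326.3, 125.2]
ee_rot: [-180.0, -0.1, 92.3]
force: [0.7, -0.5, -1.0]
gripper_width: 36.7
[-0.0026 -0.0002  0.0665 -0.0001 -0.0006  0.0009] [ 484.67549774 -326.33845775  125.23187838] [ 0.71671298 -0.45974624 -1.01834283] [-0.02063259 -0.08439996 -0.02421967]
```

View pics/w5.png

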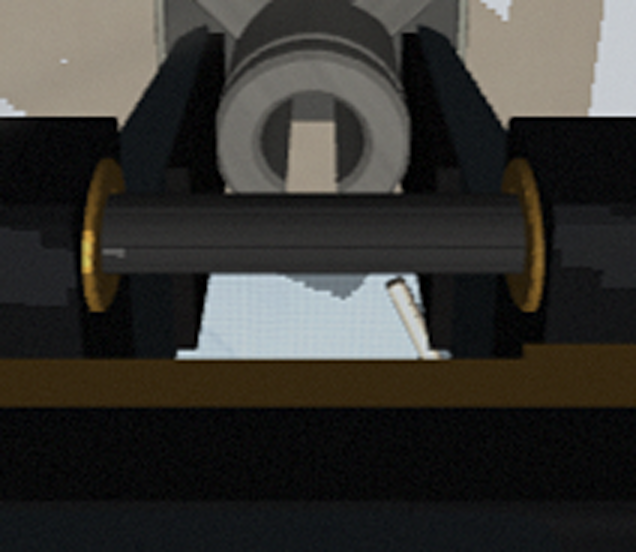

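The hub sits centred between the fingers at (313,130) and its slot points at -y through the bore. Lowering.

```bash
python3 -m jog '-.0022 0 .02 0 0 0;-.0022 0 .04 0 0 0;-.0022 0 .06 0 0 0;-.0022 0 .07 0 0 0;-.0022 0 .075 0 0 0;-.0022 0 .075 0 0 0'
python3 -m jog '0 0 .01 0 0 0;0 0 .02 0 0 0;0 0 .03 0 0 0;0 0 .03 0 0 0;0 0 .03 0 0 0'
```

```text
time_s: 7.5
ee_pos: [484.6, -327.0, 87.2]
ee_rot: [-180.0, -0.1, 92.3]
force: [-0.3, 0.4, -1.9]
gripper_width: 36.9
time_s: 7.92
ee_pos: [484.4, -326.8, 71.8]
ee_rot: [-179.9, -0.1, 92.3]
force: [1.0, -0.9, -2.1]
gripper_width: 36.3
```

No contact force below the key's top, so the slot is over the key. Going home and releasing.

```bash
python3 -m jog '0 0 .01 0 0 0;0 0 .02 0 0 0;0 0 .023 0 0 0;0 0 .023 0 0 0;0 0 .023 0 0 0'
python3 -m jog '0 0 0 0 0 0;0 0 0 0 0 0;0 0 0 0 0 0;0 0 0 0 0 0;0 0 0 0 0 0;0 0 0 0 0 0;0 0 0 0 0 0' 0.6
python3 -m jog '0 0 -.04 0 0 0;0 0 -.1 0 0 0;0 0 -.2 0 0 0;.2 0 -.25 0 0 0;.3 0 -.25 0 0 0;.3 0 -.25 0 0 0;.3 0 -.25 0 0 0;.3 0 -.25 0 0 0' 1
python3 - <<'E'
from h import *
K=calibration('wrist');im=grab_frame('wrist')
for d in tip_of('blade_rotor_mid','wrist')[:2]: print(d,ray('wrist',d['location'],44,K))
print('exp hub',ray('wrist',(0,0),0,K)[:1]*0, proj('wrist',[[484.6,-327,67],[484.6,-327,21],[482,-253,10]],K))
cv2.imwrite('pics/w6.png',cv2.resize(im[150:384,130:382,::-1],None,fx=2.5,fy=2.5,interpolation=2))
# cube in scene/top
print(rel([458,-0,200],90))
E
```

```text
time_s: 8.33
ee_pos: [485.7, -328.0, 67.0]
ee_rot: [179.8, 0.1, 92.3]
force: [-8.6, 5.1, 35.3]
gripper_width: 36.8
time_s: 8.92
ee_pos: [485.5, -327.8, 66.3]
ee_rot: [179.9, 0.1, 92.3]
force: [0.4, -0.8, 0.1]
gripper_width: 72.9
time_s: 9.58
ee_pos: [478.6, -173.4, 192.0]
ee_rot: [179.8, -0.0, 92.6]
force: [-0.0, -0.0, 1.6]
gripper_width: 91.3
{'location': [256.7, 305.4], 'confidence': 0.62} [ 489.93770824 -327.84562452   44.        ]
exp hub [0.] [[252.25810797 318.29314103]
 [252.31689976 292.61077116]
 [252.84355657 235.85323877]]
[ 0.3559 -0.0273 -0.0184  0.0019  0.0014  0.0274]
```

View pics/w6.png

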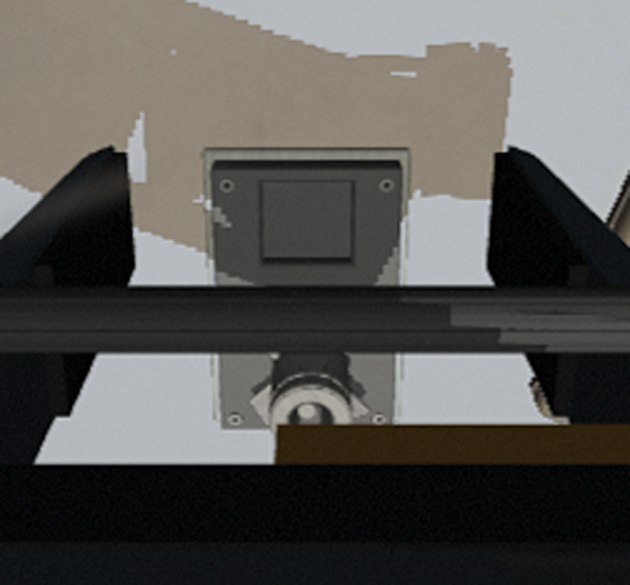

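The rotor stopped with TCP at 67, about 6 mm early. I started the lift at jaw width 41, before the grip had closed, so it probably sat about 6 mm low in the hand. I'll check its height with the scene camera while going to the cube.

```bash
python3 -m jog '.382 -.027 .1 0 0 .027;.382 -.027 .1 0 0 .027;.382 -.027 .1 0 0 .027;.382 -.027 .1 0 0 .027;.382 -.027 .1 0 0 .027;.382 -.027 .1 0 0 .027;.382 -.027 .1 0 0 .027;.382 -.027 .1 0 0 .027;.382 -.027 .1 0 0 .027'
python3 - <<'E'
from h import *
K=calibration('wrist');im=grab_frame('wrist');sc=grab_frame('scene')
for d in tip_of('cube_mid','wrist')[:2]: print(d,ray('wrist',d['location'],14,K))
cx,cy,h,s,z=457,93,40,.2,28
P=proj('wrist',[[cx-h,cy+h,z],[cx+h,cy+h,z],[cx+h,cy-h,z],[cx-h,cy-h,z]],K).astype(np.float32);n=400
o=cv2.warpPerspective(im,cv2.getPerspectiveTransform(P,np.float32([[0,0],[n,0],[n,n],[0,n]])),(n,n),flags=cv2.INTER_CUBIC)
u=proj('scene',[484.6,-327,44]);u=u[0].astype(int)
c=sc[u[1]-50:u[1]+50,u[0]-50:u[0]+50].copy();c=cv2.resize(c,(400,400),interpolation=cv2.INTER_CUBIC)
from math import *
for z,col in((67,(255,0,0)),(73,(0,255,0))):
    q=proj('scene',[[484.6+19*cos(a),-327+19*sin(a),z] for a in np.linspace(0,2*pi,60)])
    cv2.polylines(c,[np.int32((q-u+50)*4)],True,col,1)
cv2.imwrite('pics/w7.png',np.hstack([o,c])[:,:,::-1]);print(state()['ee_pos'])
E
```

```text
time_s: 10.43
ee_pos: [458.6, 11.4, 140.9]
ee_rot: [179.8, 0.2, 89.9]
force: [0.3, 0.2, 0.3]
gripper_width: 91.2
{'location': [251.9, 107.8], 'confidence': 0.92} [457.83726162  85.58644793  14.        ]
[458.229328    11.64917385 140.97876149]
```

View pics/w7.png

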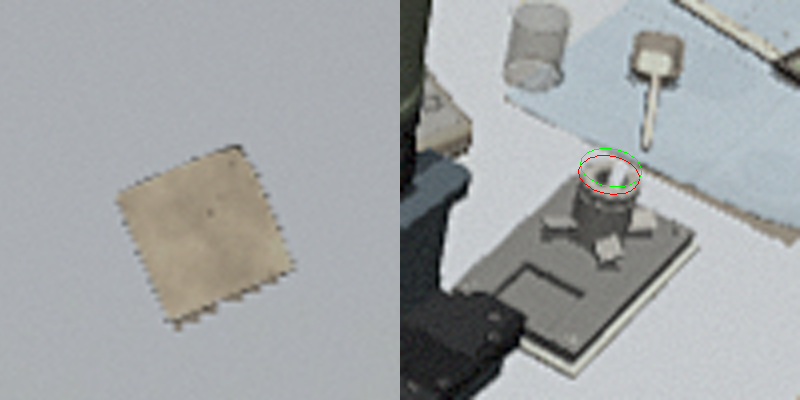

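Cube top corners at (240,147), (118,192), (172,325) and (293,267) put it at (458.2,86.4), turned about 21°. On the right, the hub top fits the red ellipse (67 mm, home), so the blade rotor is seated. I'll pick the cube at yaw 21, away from the tape.

Run:
```python
from h import *
for z in(80,25):print(rel([458.2,86.4,z],21))
```

```text
[ 1.498e-01 -8.000e-04  1.216e-01  2.900e-03 -1.000e-04  7.656e-01]
[ 1.501e-01 -1.200e-03  2.316e-01  2.900e-03 -1.000e-04  7.656e-01]
```

```bash
python3 -m jog '.15 -.001 .1 0 0 .766;.15 -.001 .1 0 0 .766;.15 -.001 .1 0 0 .766;.15 -.001 .12 0 0 .766;.15 -.001 .12 0 0 .766;.15 -.001 .12 0 0 .766;.15 -.001 .12 0 0 .766;.15 -.001 .12 0 0 .766;.15 -.001 .12 0 0 .766;.15 -.001 .12 0 0 .766;.15 -.001 .12 0 0 .766;.15 -.001 .12 0 0 .766;.15 -.001 .17 0 0 .766;.15 -.001 .21 0 0 .766;.15 -.001 .232 0 0 .766;.15 -.001 .232 0 0 .766;.15 -.001 .232 0 0 .766' 0.5
python3 -m jog '0 0 0 0 0 0;0 0 0 0 0 0;0 0 0 0 0 0;0 0 0 0 0 0;0 0 0 0 0 0;0 0 0 0 0 0;0 0 0 0 0 0;0 0 0 0 0 0;0 0 0 0 0 0' -1 20
```

```text
time_s: 12.0
ee_pos: [458.3, 86.1, 24.5]
ee_rot: [179.8, -0.1, 21.0]
force: [0.4, -0.6, -0.3]
gripper_width: 68.4
time_s: 12.75
ee_pos: [458.4, 86.2, 24.7]
ee_rot: [179.8, -0.1, 21.0]
force: [-0.2, 0.5, 2.3]
gripper_width: 28.1
```

Tips would meet the tray's block at that depth, so I'll regrip 9 mm higher.

```bash
python3 -m jog '0 0 0 0 0 0;0 0 0 0 0 0;0 0 -.009 0 0 0;0 0 -.018 0 0 0;0 0 -.018 0 0 0;0 0 -.018 0 0 0' 0
python3 -m jog '0 0 0 0 0 0;0 0 0 0 0 0;0 0 0 0 0 0;0 0 0 0 0 0;0 0 0 0 0 0;0 0 0 0 0 0;0 0 0 0 0 0' -1 20
python3 -m jog '0 0 -.05 0 0 0;0 0 -.1 0 0 0;0 0 -.2 0 0 0;0 0 -.26 0 0 0;0 0 -.26 0 0 0'
python3 - <<'E'
from h import *
for z in(110,46):print(rel([481.8,-253.1,z],92.2))
E
```

```text
time_s: 13.25
ee_pos: [458.7, 86.2, 34.1]
ee_rot: [179.8, -0.2, 21.0]
force: [0.1, -1.4, 0.4]
gripper_width: 45.6
time_s: 13.83
ee_pos: [458.6, 86.2, 34.1]
ee_rot: [179.8, -0.2, 21.0]
force: [-0.3, -0.2, -0.8]
gripper_width: 27.6
time_s: 14.25
ee_pos: [462.5, 87.3, 170.9]
ee_rot: [179.6, -1.0, 21.0]
force: [0.5, 0.6, 0.4]
gripper_width: 28.0
[-0.2106  0.6485  0.1223  0.0104 -0.007  -0.7906]
[-0.2128  0.6477  0.2503  0.0104 -0.007  -0.7906]
```

```bash
python3 -m jog '-.21 .648 .06 .01 -.007 -.79;-.21 .648 .06 .01 -.007 -.79;-.21 .648 .06 .01 -.007 -.79;-.21 .648 .06 .01 -.007 -.79;-.21 .648 .06 .01 -.007 -.79;-.21 .648 .06 .01 -.007 -.79;-.21 .648 .06 .01 -.007 -.79;-.21 .648 .1 .01 -.007 -.79;-.211 .648 .122 .01 -.007 -.79;-.211 .648 .122 .01 -.007 -.79;-.211 .648 .122 .01 -.007 -.79;-.211 .648 .122 .01 -.007 -.79;-.211 .648 .122 .01 -.007 -.79;-.211 .648 .122 .01 -.007 -.79'
python3 - <<'E'
from h import *
for z in(60,45.5):print(rel([481.8,-253.1,z],92.2))
E
```

```text
time_s: 15.42
ee_pos: [481.5, -252.4, 110.1]
ee_rot: [180.0, 0.0, 92.0]
force: [-0.4, -0.3, -1.5]
gripper_width: 28.1
[-1.300e-03  4.000e-04  1.002e-01  4.000e-04  1.000e-04 -1.800e-03]
[-1.300e-03  4.000e-04  1.292e-01  4.000e-04  1.000e-04 -1.800e-03]
```

```bash
python3 -m jog '-.001 0 .05 0 0 0;-.001 0 .09 0 0 0;-.001 0 .11 0 0 0;-.001 0 .12 0 0 0;-.001 0 .129 0 0 0;-.001 0 .129 0 0 0;-.001 0 .129 0 0 0'
python3 -m jog '0 0 0 0 0 0;0 0 0 0 0 0;0 0 0 0 0 0;0 0 -.003 0 0 0;0 0 -.05 0 0 0;0 0 -.12 0 0 0;0 0 -.25 0 0 0;0 0 -.25 0 0 0;0 0 -.25 0 0 0;0 0 -.25 0 0 0' 0
python3 - <<'E'
from h import *
print(rel([637,-185,190],90),rel([570,-180,200],90))
E
```

```text
time_s: 16.0
ee_pos: [482.1, -253.1, 46.3]
ee_rot: [179.9, 0.1, 92.0]
force: [0.4, -0.6, -0.3]
gripper_width: 28.2
time_s: 16.83
ee_pos: [482.5, -253.3, 172.9]
ee_rot: [179.7, 0.2, 92.0]
force: [-0.1, 0.2, -0.3]
gripper_width: 45.8
[ 0.1255  0.3138 -0.0329  0.0032  0.0017  0.0226] [ 0.1402  0.1803 -0.0536  0.0032  0.0017  0.0226]
```

```bash
python3 -m jog '.295 .155 0 0 0 .967;.295 .155 0 0 0 .967;.295 .155 0 0 0 .967;.295 .155 0 0 0 .967;.295 .155 0 0 0 .967;.295 .155 0 0 0 .967;.295 .155 0 0 0 .967;.295 .155 0 0 0 .967;.295 .155 .07 0 0 .967;.295 .155 .07 0 0 .967;.295 .155 .07 0 0 .967;.295 .155 .07 0 0 .967;.295 .155 .07 0 0 .967;.295 .155 .07 0 0 .967;.295 .155 .07 0 0 .967;.295 .155 .07 0 0 .967' 1
cat >> h.py <<'E'
def rect(im,K,cx,cy,h,s,z,c='wrist'):
    P=proj(c,[[cx-h,cy+h,z],[cx+h,cy+h,z],[cx+h,cy-h,z],[cx-h,cy-h,z]],K).astype(np.float32);n=int(2*h/s)
    return cv2.warpPerspective(im,cv2.getPerspectiveTransform(P,np.float32([[0,0],[n,0],[n,n],[0,n]])),(n,n),flags=cv2.INTER_CUBIC)
E
python3 - <<'E'
from h import *
K=calibration('wrist');im=grab_frame('wrist');sc=grab_frame('scene')
for d in tip_of('disc_rotor_mid','wrist')[:2]: print(d,ray('wrist',d['location'],23,K))
o=rect(im,K,637,-102,40,.2,46)
u=proj('scene',[482,-270,20])[0].astype(int);c=cv2.resize(sc[u[1]-45:u[1]+45,u[0]-45:u[0]+45],(400,400),interpolation=cv2.INTER_CUBIC)
cv2.imwrite('pics/w8.png',np.hstack([o,c])[:,:,::-1]);print(state()['ee_pos'])
E
```

```text
time_s: 18.17
ee_pos: [554.3, -103.1, 136.9]
ee_rot: [179.9, -0.2, 5.1]
force: [0.7, 0.0, 0.2]
gripper_width: 90.7
[ 554.72826716 -103.24536088  137.61273464]
```

View pics/w8.png

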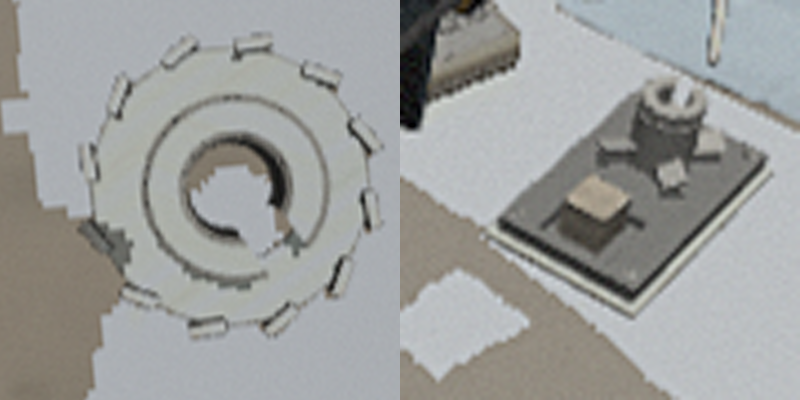

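The cube sits in its pocket beside the seated rotor (right). The disc rotor's hub is centred at (235,187), so about (644,-99.5). Its slot gap is centred at (287,259), giving a rotor yaw of about 35°. I'll grip at yaw 100 to keep clear of the instrument.

Run:
```python
from h import *
for z in(110,40):print(rel([644,-99.5,z],94.9),rel([644,-99.5,z],100))
```

```text
[ 1.783e-01  8.100e-03  5.600e-02  3.500e-03 -7.000e-04 -9.984e-01] [ 1.7830e-01  8.1000e-03  5.6000e-02  3.6000e-03 -5.0000e-04 -1.0551e+00]
[ 1.777e-01  7.700e-03  1.960e-01  3.500e-03 -7.000e-04 -9.984e-01] [ 1.7770e-01  7.7000e-03  1.9600e-01  3.6000e-03 -5.0000e-04 -1.0551e+00]
```

```bash
python3 -m jog '.178 .008 .02 0 0 -.998;.178 .008 .02 0 0 -.998;.178 .008 .02 0 0 -.998;.178 .008 .02 0 0 -.998;.178 .008 .02 0 0 -.998;.178 .008 .02 0 0 -.998;.178 .008 .02 0 0 -.998;.178 .008 .02 0 0 -.998;.178 .008 .02 0 0 -.998;.178 .008 .05 0 0 -.998;.178 .008 .05 0 0 -.998;.178 .008 .05 0 0 -.998;.178 .008 .05 0 0 -.998;.178 .008 .1 0 0 -.998;.178 .008 .15 0 0 -.998;.178 .008 .18 0 0 -.998;.178 .008 .196 0 0 -.998;.178 .008 .196 0 0 -.998;.178 .008 .196 0 0 -.998'
python3 -m jog '0 0 0 0 0 0;0 0 0 0 0 0;0 0 0 0 0 0;0 0 0 0 0 0;0 0 0 0 0 0;0 0 0 0 0 0;0 0 0 0 0 0;0 0 0 0 0 0;0 0 0 0 0 0;0 0 0 0 0 0;0 0 0 0 0 0' -1 30
```

```text
time_s: 19.9
ee_pos: [644.5, -99.7, 40.2]
ee_rot: [179.7, 0.2, 94.9]
force: [0.4, 0.1, 0.7]
gripper_width: 91.1
time_s: 20.82
ee_pos: [644.3, -99.7, 40.2]
ee_rot: [179.8, 0.2, 94.9]
force: [-0.5, -0.5, 0.6]
gripper_width: 36.7
```

```bash
python3 -m jog '0 0 -.05 0 0 0;0 0 -.12 0 0 0;0 0 -.2 0 0 0;0 0 -.28 0 0 0;.2 -.1 -.34 0 0 .05;.555 -.26 -.34 0 0 .054;.555 -.26 -.34 0 0 .054;.555 -.26 -.34 0 0 .054;.555 -.26 -.34 0 0 .054;.555 -.26 -.34 0 0 .054;.555 -.26 -.34 0 0 .054;.555 -.26 -.34 0 0 .054;.555 -.26 -.34 0 0 .054;.555 -.26 -.34 0 0 .054'
python3 - <<'E'
from h import *
K=calibration('wrist');im=grab_frame('wrist')
for d in tip_of('fine_tray','wrist')[:2]: print(d,ray('wrist',d['location'],0,K))
o=rect(im,K,490,262,105,.35,18);print(o.shape,state()['ee_pos'])
Rm=cv2.Rodrigues(np.array(K['rvec']))[0];print('cam',-Rm.T@np.array(K['tvec']).ravel())
cv2.imwrite('pics/w9.png',o[:,:,::-1])
E
```

```text
time_s: 21.98
ee_pos: [490.1, 166.7, 208.7]
ee_rot: [179.7, 0.2, 90.2]
force: [0.5, 0.1, -1.7]
gripper_width: 36.7
{'location': [249.2, 75.6], 'confidence': 0.92} [485.82921737 274.10269107   0.        ]
(600, 600, 3) [490.89873312 165.43788219 208.57663412]
cam [489.44689014 248.13841382 357.21856723]
```

View pics/w9.png

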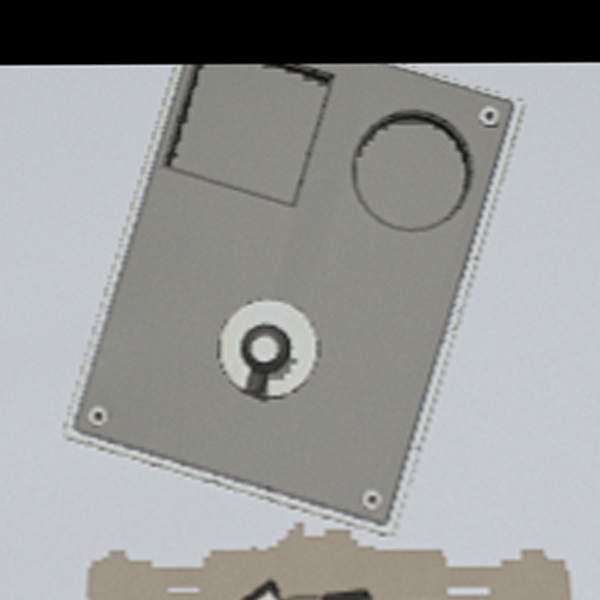

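Rectified at 0.35 mm/px, the post collar is at (268,349) and the round pocket at (411,170). The screws at (98,415) and (371,498) give a tray yaw of -16.8°. That puts the post at (479,245), the round pocket at (529,307.3) and the square at (472,324.5).

Run:
```python
from h import *
for z in(125,89):print(rel([479,245,z],43.1))
```

```text
[ 0.1597 -0.0245  0.1665  0.0034  0.0008  0.521 ]
[ 0.1599 -0.0249  0.2385  0.0034  0.0008  0.521 ]
```

```bash
python3 -m jog '.16 -.0245 .1 0 0 .521;.16 -.0245 .1 0 0 .521;.16 -.0245 .1 0 0 .521;.16 -.0245 .1 0 0 .521;.16 -.0245 .1665 0 0 .521;.16 -.0245 .1665 0 0 .521;.16 -.0245 .1665 0 0 .521;.16 -.0245 .1665 0 0 .521;.16 -.0245 .1665 0 0 .521;.16 -.0245 .1665 0 0 .521'
python3 - <<'E'
from h import *
for z in(90,75,61.5):print(rel([479,245,z],43.1))
E
```

```text
time_s: 22.92
ee_pos: [479.8, 244.5, 125.1]
ee_rot: [179.7, -0.1, 43.1]
force: [0.1, -1.1, -1.9]
gripper_width: 36.7
[-0.0006 -0.0021  0.0703  0.0035 -0.0009  0.0002]
[-0.0006 -0.0023  0.1003  0.0035 -0.0009  0.0002]
[-0.0007 -0.0024  0.1273  0.0035 -0.0009  0.0002]
```

```bash
python3 -m jog '0 -.001 .03 .003 -.001 0;0 -.002 .05 .003 -.001 0;-.0006 -.0021 .07 .003 -.001 0;-.0006 -.0021 .073 .003 -.001 0;-.0006 -.0021 .073 .003 -.001 0'
python3 -m jog '0 0 .008 0 0 0;0 0 .016 0 0 0;0 0 .024 0 0 0;0 0 .024 0 0 0'
```

```text
time_s: 23.33
ee_pos: [478.4, 244.6, 87.7]
ee_rot: [180.0, 0.1, 43.1]
force: [0.8, 0.2, -1.7]
gripper_width: 36.7
time_s: 23.67
ee_pos: [477.9, 244.5, 75.0]
ee_rot: [-180.0, 0.2, 43.1]
force: [0.3, 0.3, -1.3]
gripper_width: 36.5
```

Past the key without contact. Going home.

```bash
python3 -m jog '.001 .001 .01 0 0 0;.001 .001 .018 0 0 0;.001 .001 .025 0 0 0;.001 .001 .0265 0 0 0;.001 .001 .0265 0 0 0'
python3 -m jog '0 0 0 0 0 0;0 0 0 0 0 0;0 0 0 0 0 0;0 0 0 0 0 0;0 0 0 0 0 0;0 0 0 0 0 0;0 0 0 0 0 0' 0.6
python3 -m jog '0 0 -.04 0 0 0;0 0 -.1 0 0 0;0 0 -.2 0 0 0;0 0 -.3 0 0 0;0 0 -.3 0 0 0;0 0 -.3 0 0 0;0 0 -.3 0 0 0'
python3 - <<'E'
from h import *
print(rel([530,-95,230],90))
E
```

```text
time_s: 24.08
ee_pos: [478.5, 244.3, 61.5]
ee_rot: [-180.0, 0.2, 43.1]
force: [-0.0, -0.3, -3.0]
gripper_width: 36.8
time_s: 24.67
ee_pos: [478.5, 244.4, 61.6]
ee_rot: [-180.0, 0.2, 43.1]
force: [0.4, -0.2, -0.2]
gripper_width: 72.6
time_s: 25.25
ee_pos: [479.2, 244.8, 212.3]
ee_rot: [180.0, 0.1, 43.1]
force: [0.8, -0.4, -0.8]
gripper_width: 72.7
[-3.906e-01  5.654e-01 -3.430e-02 -3.000e-04  1.300e-03 -5.206e-01]
```

```bash
python3 -m jog '-.39 .565 -.03 0 0 -.52;-.39 .565 -.03 0 0 -.52;-.39 .565 -.03 0 0 -.52;-.39 .565 -.03 0 0 -.52;-.39 .565 -.03 0 0 -.52;-.39 .565 -.03 0 0 -.52;-.39 .565 -.03 0 0 -.52;-.39 .565 -.03 0 0 -.52;-.39 .565 0 0 0 -.52;-.39 .565 .02 0 0 -.52;-.39 .565 .02 0 0 -.52;-.39 .565 .02 0 0 -.52;-.39 .565 .02 0 0 -.52;-.39 .565 .02 0 0 -.52' 1
python3 - <<'E'
from h import *
K=calibration('wrist');im=grab_frame('wrist');sc=grab_frame('scene');print(state()['ee_pos'])
for q,z in(('bottle_mid',48),('vial_mid',26.5),('bung',0)):
  for d in tip_of(q,'wrist')[:2]: print(q,d,ray('wrist',d['location'],z,K).round(1))
a=cv2.resize(im[:220,130:382],None,fx=1.6,fy=1.6)[:352,:400]
u=proj('scene',[490,270,20])[0].astype(int);c=cv2.resize(sc[u[1]-60:u[1]+60,u[0]-68:u[0]+68],(400,352),interpolation=cv2.INTER_CUBIC)
from math import *
for z,col in((67,(255,0,0)),(73,(0,255,0))):
    q=proj('scene',[[479+19*cos(t),245+19*sin(t),z] for t in np.linspace(0,2*pi,60)])
    cv2.polylines(c,[np.int32((q-u+[68,60])*2.94)],True,col,1)
cv2.imwrite('pics/w10.png',np.hstack([a,c])[:,:,::-1])
E
```

```text
time_s: 26.42
ee_pos: [530.0, -93.3, 202.9]
ee_rot: [-179.9, 0.1, 90.1]
force: [-0.6, 0.2, 0.0]
gripper_width: 91.3
[530.22478328 -93.46246346 203.27849572]
bottle_mid {'location': [254.3, 103.1], 'confidence': 0.64} [530.6 -15.1  48. ]
bung {'location': [268.3, 187.3], 'confidence': 0.63} [ 548.4 -116.7    0. ]
```

View pics/w10.png

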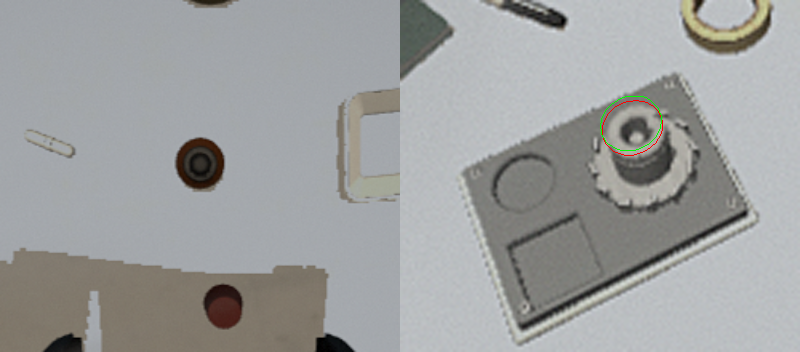

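Left: the bottle is at (200,163), near-vertical below the camera, so about (530.6,-14.7). Right: the disc rotor's hub top fits the home ellipse. Gripping the bottle.

Run:
```python
from h import *
for z in(150,48):print(rel([530.6,-14.7,z],90))
```

```text
[ 1.588e-01  9.000e-04  1.062e-01 -3.000e-04  1.100e-03  1.000e-04]
[ 1.592e-01  1.000e-03  3.102e-01 -3.000e-04  1.100e-03  1.000e-04]
```

```bash
python3 -m jog '.159 .001 .05 0 0 0;.159 .001 .106 0 0 0;.159 .001 .106 0 0 0;.159 .001 .106 0 0 0;.159 .001 .106 0 0 0;.159 .001 .16 0 0 0;.159 .001 .22 0 0 0;.159 .001 .27 0 0 0;.159 .001 .3 0 0 0;.159 .001 .31 0 0 0;.159 .001 .31 0 0 0;.159 .001 .31 0 0 0'
python3 -m jog '0 0 0 0 0 0;0 0 0 0 0 0;0 0 0 0 0 0;0 0 0 0 0 0;0 0 0 0 0 0;0 0 0 0 0 0;0 0 0 0 0 0;0 0 0 0 0 0;0 0 0 0 0 0;0 0 0 0 0 0;0 0 0 0 0 0;0 0 0 0 0 0' -1 15
```

```text
time_s: 27.67
ee_pos: [531.9, -15.5, 49.5]
ee_rot: [179.9, 0.1, 90.0]
force: [-1.2, -0.6, -0.1]
gripper_width: 91.5
time_s: 28.67
ee_pos: [531.8, -15.5, 49.4]
ee_rot: [179.9, 0.1, 90.0]
force: [-0.4, 0.2, 1.0]
gripper_width: 30.9
```

```bash
python3 -m jog '0 0 -.03 0 0 0;0 0 -.08 0 0 0;0 0 -.14 0 0 0;0 0 -.2 0 0 0;0 0 -.24 0 0 0;0 0 -.24 0 0 0;0 0 -.24 0 0 0'
python3 - <<'E'
from h import *
for z in(165,61):print(rel([472,324.5,z],163.2))
E
```

```text
time_s: 29.25
ee_pos: [532.0, -15.3, 170.2]
ee_rot: [179.7, 0.1, 90.0]
force: [-0.5, 0.6, -1.5]
gripper_width: 30.7
[ 0.6795 -0.1205  0.0084  0.0015  0.003  -0.8137]
[ 0.6799 -0.1214  0.2164  0.0015  0.003  -0.8137]
```

```bash
python3 -m jog '.05 -.009 0 0 0 -.06;.11 -.02 0 0 0 -.13;.18 -.032 0 0 0 -.2;.25 -.044 0 0 0 -.28;.32 -.057 0 0 0 -.36;.39 -.07 0 0 0 -.44;.46 -.082 0 0 0 -.52;.53 -.094 0 0 0 -.6;.59 -.105 0 0 0 -.67;.64 -.114 .005 .001 .003 -.74;.67 -.119 .008 .001 .003 -.79;.68 -.1205 .008 .001 .003 -.814;.68 -.1205 .008 .001 .003 -.814;.68 -.1205 .008 .001 .003 -.814;.68 -.1205 .008 .001 .003 -.814'
python3 - <<'E'
from h import *
for z in(90,61):print(rel([472,324.5,z],163.2))
K=calibration('wrist');im=grab_frame('wrist');cv2.imwrite('pics/w11.png',cv2.resize(im[:,:,::-1],(640,480)))
E
```

```text
time_s: 30.5
ee_pos: [471.6, 323.9, 164.1]
ee_rot: [-179.9, -0.1, 163.2]
force: [-0.7, 0.3, -0.8]
gripper_width: 30.3
[-0.0006  0.0016  0.1482 -0.0008 -0.0006 -0.0005]
[-0.0007  0.0016  0.2062 -0.0008 -0.0006 -0.0005]
```

View pics/w11.png

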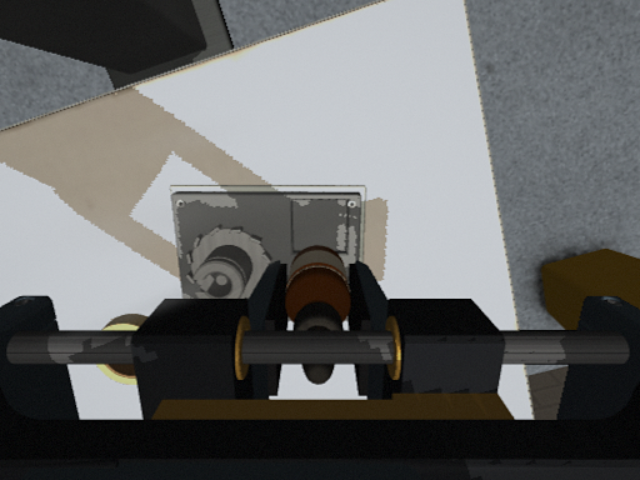

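The bottle hangs upright at (320,300), over the square pocket's side of the tray. Lowering it.

```bash
python3 -m jog '0 .001 .05 -.001 0 0;-.0006 .0016 .09 -.001 0 0;-.0006 .0016 .13 -.001 0 0;-.0006 .0016 .165 -.001 0 0;-.0006 .0016 .19 -.001 0 0;-.0006 .0016 .2 -.001 0 0;-.0006 .0016 .207 -.001 0 0;-.0006 .0016 .2085 -.001 0 0;-.0006 .0016 .2085 -.001 0 0'
```

```text
time_s: 31.3
ee_pos: [472.7, 324.5, 60.8]
ee_rot: [179.9, 0.0, 163.1]
force: [0.1, 0.4, -0.6]
gripper_width: 30.5
```

```bash
python3 -m jog '0 0 0 0 0 0;0 0 0 0 0 0;0 0 0 0 0 0;0 0 0 0 0 0;0 0 0 0 0 0;0 0 -.02 0 0 0;0 0 -.06 0 0 0;0 0 -.12 0 0 0;0 0 -.2 0 0 0;0 0 -.28 0 0 0;0 0 -.28 0 0 0;0 0 -.28 0 0 0' 0.1
python3 - <<'E'
from h import *
print(rel([635,25,200],90))
E
```

```text
time_s: 32.3
ee_pos: [473.8, 325.1, 204.3]
ee_rot: [179.6, 0.3, 163.1]
force: [-0.4, -0.6, -1.2]
gripper_width: 50.1
[-4.827e-01 -4.807e-01  7.500e-03  5.800e-03 -3.000e-04  8.124e-01]
```

```bash
python3 -m jog '-.483 -.481 0 0 0 .812;-.483 -.481 0 0 0 .812;-.483 -.481 0 0 0 .812;-.483 -.481 0 0 0 .812;-.483 -.481 0 0 0 .812;-.483 -.481 0 0 0 .812;-.483 -.481 0 0 0 .812;-.483 -.481 0 0 0 .812;-.483 -.481 0 0 0 .812;-.483 -.481 .05 0 0 .812;-.483 -.481 .05 0 0 .812;-.483 -.481 .05 0 0 .812;-.483 -.481 .05 0 0 .812;-.483 -.481 .05 0 0 .812' 1
python3 - <<'E'
from h import *
K=calibration('wrist');im=grab_frame('wrist');sc=grab_frame('scene');print(state()['ee_pos'])
for d in tip_of('vial_mid','wrist')[:2]: print(d,ray('wrist',d['location'],26.5,K).round(1))
a=rect(im,K,635,108,40,.2,53)
u=proj('scene',[490,270,20])[0].astype(int);c=cv2.resize(sc[u[1]-68:u[1]+68,u[0]-68:u[0]+68],(400,400),interpolation=cv2.INTER_CUBIC)
cv2.imwrite('pics/w12.png',np.hstack([a,c])[:,:,::-1])
E
```

```text
time_s: 33.47
ee_pos: [635.2, 25.1, 178.7]
ee_rot: [179.6, -0.3, 90.1]
force: [0.4, -0.9, -0.4]
gripper_width: 91.2
[635.35404559  25.24893468 179.18338653]
{'location': [256.6, 95.3], 'confidence': 0.96} [639.1 111.8  26.5]
```

View pics/w12.png

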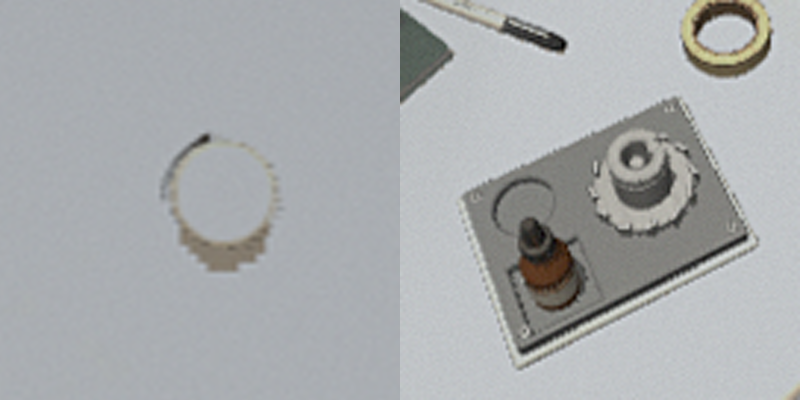

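Right: the bottle stands upright in the square pocket. Left: the vial cap is centred at (225,190), so about (640,110), close to the network's (639,112).

Run:
```python
from h import *
for z in(120,35):print(rel([639.8,110.5,z],90))
```

```text
[ 0.1699  0.0082  0.1195  0.0048 -0.0034  0.0009]
[ 0.169   0.0069  0.2895  0.0048 -0.0034  0.0009]
```

```bash
python3 -m jog '.17 .008 .05 .005 -.003 0;.17 .008 .1 .005 -.003 0;.17 .008 .12 .005 -.003 0;.17 .008 .12 .005 -.003 0;.17 .008 .12 .005 -.003 0;.17 .0075 .18 .005 -.003 0;.169 .007 .23 .005 -.003 0;.169 .007 .27 .005 -.003 0;.169 .007 .2895 .005 -.003 0;.169 .007 .2895 .005 -.003 0;.169 .007 .2895 .005 -.003 0'
python3 -m jog '0 0 0 0 0 0;0 0 0 0 0 0;0 0 0 0 0 0;0 0 0 0 0 0;0 0 0 0 0 0;0 0 0 0 0 0;0 0 0 0 0 0;0 0 0 0 0 0;0 0 0 0 0 0;0 0 0 0 0 0;0 0 0 0 0 0;0 0 0 0 0 0;0 0 0 0 0 0' -1 12
python3 -m jog '0 0 -.03 0 0 0;0 0 -.08 0 0 0;0 0 -.14 0 0 0;0 0 -.2 0 0 0;0 0 -.26 0 0 0;0 0 -.3 0 0 0;0 0 -.3 0 0 0'
python3 - <<'E'
from h import *
for z in(180,46):print(rel([529,307.3,z],163.2))
E
```

```text
time_s: 34.53
ee_pos: [640.8, 109.9, 36.3]
ee_rot: [179.9, -0.0, 90.0]
force: [0.1, 0.4, 0.3]
gripper_width: 91.0
time_s: 35.62
ee_pos: [640.8, 109.9, 36.3]
ee_rot: [179.9, -0.0, 90.0]
force: [-0.6, 0.1, -0.1]
gripper_width: 24.5
time_s: 36.2
ee_pos: [643.2, 110.2, 191.9]
ee_rot: [179.3, -0.1, 90.0]
force: [1.5, 0.3, 0.1]
gripper_width: 24.9
[ 0.3943 -0.2283  0.022   0.0074  0.0034 -0.8129]
[ 0.3937 -0.2314  0.29    0.0074  0.0034 -0.8129]
```

```bash
python3 -m jog '.03 -.018 0 0 0 -.06;.065 -.038 0 0 0 -.13;.1 -.058 0 0 0 -.2;.14 -.08 0 0 0 -.28;.18 -.104 0 0 0 -.36;.22 -.127 0 0 0 -.44;.26 -.15 0 0 0 -.52;.3 -.174 0 0 0 -.6;.335 -.194 0 0 0 -.67;.365 -.212 .01 .007 .003 -.74;.385 -.223 .02 .007 .003 -.79;.394 -.228 .022 .007 .003 -.813;.394 -.228 .022 .007 .003 -.813;.394 -.228 .022 .007 .003 -.813;.394 -.228 .022 .007 .003 -.813'
python3 - <<'E'
from h import *
for z in(90,47):print(rel([529,307.3,z],163.2))
E
```

```text
time_s: 37.45
ee_pos: [529.2, 306.7, 179.5]
ee_rot: [-180.0, 0.0, 163.1]
force: [-0.5, 0.4, -0.1]
gripper_width: 24.4
[ 0.0009  0.0011  0.1791 -0.0004  0.0004 -0.0006]
[ 0.001   0.0012  0.2651 -0.0004  0.0004 -0.0006]
```

```bash
python3 -m jog '.001 .001 .05 0 0 0;.001 .001 .1 0 0 0;.001 .001 .15 0 0 0;.001 .001 .195 0 0 0;.001 .001 .23 0 0 0;.001 .001 .25 0 0 0;.001 .001 .26 0 0 0;.001 .001 .2655 0 0 0;.001 .001 .2655 0 0 0;.001 .001 .2655 0 0 0'
```

```text
time_s: 38.28
ee_pos: [529.7, 307.5, 47.8]
ee_rot: [180.0, 0.1, 163.1]
force: [0.2, 0.0, -0.1]
gripper_width: 24.9
```

```bash
python3 -m jog '0 0 0 0 0 0;0 0 0 0 0 0;0 0 0 0 0 0;0 0 0 0 0 0;0 0 0 0 0 0;0 0 -.02 0 0 0;0 0 -.06 0 0 0;0 0 -.12 0 0 0;0 0 -.2 0 0 0;0 0 -.28 0 0 0;0 0 -.36 0 0 0;0 0 -.36 0 0 0;0 0 -.36 0 0 0' 0
python3 -m jog '-.2 -.5 -.36 0 0 0;-.2 -.5 0 0 0 0;-.2 -.5 0 0 0 0;-.2 -.5 0 0 0 0;-.2 -.5 0 0 0 0;-.2 -.5 0 0 0 0;-.2 -.5 0 0 0 0;-.2 -.5 0 0 0 0'
python3 - <<'E'
from h import *
from math import *
sc=grab_frame('scene');tp=grab_frame('top')
def crop(p,post):
    u=proj('scene',p)[0].astype(int);c=cv2.resize(sc[u[1]-68:u[1]+68,u[0]-68:u[0]+68],(400,400),interpolation=cv2.INTER_CUBIC)
    q=proj('scene',[[post[0]+19*cos(t),post[1]+19*sin(t),67] for t in np.linspace(0,2*pi,60)])
    cv2.polylines(c,[np.int32((q-u+68)*400/136)],True,(255,0,0),1);return c
cv2.imwrite('pics/w13.png',np.hstack([crop([490,270,20],(479,245)),crop([483,-290,20],(484.6,-327))])[:,:,::-1])
for q in('bung','masking_tape'): 
  for cam in('scene','top'):print(q,cam,[(np.round(d['location'],1).tolist(),round(d['confidence'],2)) for d in tip_of(q,cam)[:2]])
E
```

```text
time_s: 39.37
ee_pos: [530.4, 308.1, 231.7]
ee_rot: [179.7, 0.4, 163.1]
force: [-0.3, -0.6, -0.7]
gripper_width: 45.6
time_s: 40.03
ee_pos: [552.4, 35.0, 228.7]
ee_rot: [179.9, 0.2, 162.8]
force: [-0.5, 0.5, -0.6]
gripper_width: 45.7
bung scene [([294.6, 185.6], 0.43)]
bung top [([289.4, 188.1], 0.61)]
masking_tape scene [([232.6, 242.9], 0.93)]
masking_tape top [([212.4, 187.9], 0.51)]
```

View pics/w13.png

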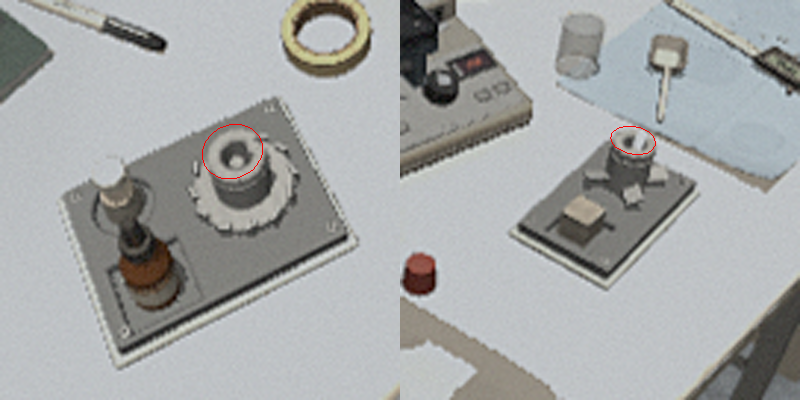

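Both kits look complete: bottle, vial and disc rotor at left, cube and blade rotor at right, with bung and tape where they were. I'll check the blade rotor's height properly by comparing both rotors' height overlays at high zoom.

Run:
```python
from h import *
from math import *
sc=grab_frame('scene')
def crop(post):
    u=proj('scene',[*post,55])[0].astype(int);c=cv2.resize(sc[u[1]-22:u[1]+22,u[0]-22:u[0]+22],(400,400),interpolation=cv2.INTER_CUBIC)
    for z,col in((67,(255,0,0)),(73,(0,255,0))):
        q=proj('scene',[[post[0]+19*cos(t),post[1]+19*sin(t),z] for t in np.linspace(0,2*pi,60)])
        cv2.polylines(c,[np.int32((q-u+22)*400/44)],True,col,1)
    return c
cv2.imwrite('pics/w14.png',np.hstack([crop((479,245)),crop((484.6,-327))])[:,:,::-1])
```

```text
(no output)
```

View pics/w14.png

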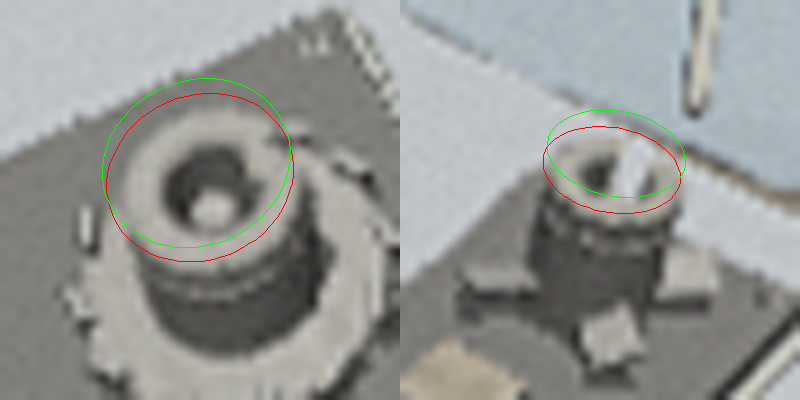

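Both hub tops lie on, or slightly below, the red 67 mm ellipse and clear of the green 73 mm one, so both rotors are home. Handing in.

```bash
python3 -c "
from workcell import *
print(state()['time_s'],state()['force']);print(job_done())"
```

```text
40.3833 [-0.00572641 -0.79749102 -0.96775931]
the job is handed in; nothing more can be done
None
```

I made up both kits in the order asked and handed the job in at 40.4 s, with the arm clear of everything.

- **Coarse tray:** The blade rotor is on the keyed post and the mortar cube is in the pocket.
- **Fine tray:** The disc rotor is on the keyed post, the bottle stands upright in the square pocket and the vial stands upright in the round one.

**Last checks:**
- **Rotors:** In the last scene picture both hub tops match the fully seated height (67 mm). The blade rotor met 35 N and stopped about 6 mm earlier than I expected. I put that down to it sitting low in the grip, because I began lifting before the jaws had closed. The picture supports this, but I did not measure it any other way.
- **Bung and tape:** They look undisturbed. The network positions agree with the first ones to about 2–4 pixels, which is within its scatter.
- **Forces:** Apart from that 35 N, the readings stayed within about 3 N.

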